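Set the marker pins behind the bust and hold the mirror so the camera sees them

ROBOT

A 6-joint arm with a two-finger parallel gripper is mounted at the origin on the work surface. World frame = base frame: x ahead of the robot, y to its left, z up, the work surface at z = 0. Lengths are in m, angles in rad, forces in N, time in s.
With the tool pointing down it reaches from about 0.25 to 0.725 m from the base axis. Payload 4 kg.
Tool frame: the origin (TCP) lies on the centre line of the jaws, within the pads' length; the fingertips stand ahead of it and the grasp point (between the pads) lies 11 mm behind it (bot.tip_extent is the z of the fingertips in the tool frame, in m); z points along the fingers, y is the direction in which the jaws open and shut (so a half turn about z gives the same grasp; the last joint's range is limited). The gripper opens to 85 mm and grips with 20 to 120 N. Pads are 22 mm wide; open, the fingers measure 114 mm over their backs; the gripper's body (76 mm by 85 mm) begins 54 mm behind the grasp point. The pads swing forward as they close: fully open they stand 13 mm farther back than shut.
Start: joints at [1.323, 0.241, 0.005, 1.335, 0, 1.571], TCP at [0.123, 0.485, 0.205] pointing down, gripper open.
Joint ranges: [-2.72, 2.72], [-1.05, 1.87], [-1.09, 1.28], [-1.99, 2.15], [-1.42, 1.44], [-3.14, 3.14]. Speed limits (rad/s): [2.79, 2.79, 3.14, 3.14, 3.14, 3.14].

INTERFACE

Orientations are given as a unit quaternion [x, y, z, w].
In Python, from workcell import bot gives the robot as it stands.
- The arm moves only by the shell command python3 -m jog 'ROWS'. ROWS is JSON, a list that holds one entry, the list of rows, each a list of 7 numbers: the shift along the world's x, y, z in m, then the turn, a rotation vector about the world's x, y, z in degrees, then the closure in counts, from 0 (fully open) to 255 (shut). In form: [[[tx, ty, tz, ax, ay, az, fingers], ...]]. A call has 1 to 10 rows; each row is the pose to reach, as a shift and turn from the pose commanded when the call began; what a row does not reach only later rows make up. A row lasts 1/12 s, in which the tool goes at most 41.7 mm and 7.16 degrees, less where a joint would pass 70% of its speed; a pose out of reach is approached as far as the arm can. A call with a gripper value outside its range is refused whole. The fingers move at their own pace and stop on an object; the grip force is fixed at half the most. Time passes only in rows, so rows that repeat a pose let the fingers close. It gives the time, the measured TCP pose, the force and the opening at its end, in the units of the state.
- bot.get_obs(): the state, without advancing time (a new reading comes with each control period).
- bot.camera(name): name is "scene" or "top" or "wrist"; returns the picture (400x640x3 uint8, blue, green, red); there is no depth.
- bot.camera_model(name): a dict with "K" (3x3 intrinsics, pixels), "k1" (the pictures are not rectified: a ray, as slopes to the right and down, at radius r is drawn at 1 + k1 r^2 times it, then the intrinsics apply), "T" (4x4, takes a point from camera to world coordinates). Camera axes: x right, y down, z forward; pixel columns grow to the right and rows downward; lengths in m; the calibration is good to about 2 mm. A picture is of the moment at which its call begins: read the wrist's pose just before it. camera_model takes no time and is no camera call; for the wrist camera it gives the pose at the moment of the call.
- bot.job_done(): hands the job in, once; it reports no verdict.
The state is a dict: "clock": time; "joint_pos": joint angles; "joint_vel": joint speeds; "tau": joint torques, N m; "eef_pos": TCP position; "tool_rot": TCP orientation; "ft_force": force on the tool from outside, world axes, zero at the start; "ft_torque": the same for the moment, N m; "grip_width": finger opening in m.
Only numpy, scipy, OpenCV 4.12 (cv2) and the standard library are available. Lean on these libraries where they do the work, as an engineer would, in place of code of your own. Each camera call takes 0.05 s, during which the arm holds its last target. There are 200 camera calls.

TASK

Drop the two steel marker pins into the two bores in the marble block behind the bust, one in each, right down to the bottom, and let them go. Then turn the spring-back mirror by its wooden peg until the camera on the bar sees the spot midway between the pins in the middle of the mirror, and keep holding the peg there: the job finishes with the mirror held still at that angle. Do not knock the bust or the camera, and leave the other tools where they lie.

Things in the scene. Friction and masses are not known exactly. Their poses are not given: they have to be found in the camera images.
- pin0: steel marker pin, loose, standing upright on the table: shank 16 mm in diameter, head 22 mm in diameter and 14 mm high at the top, 60 mm tall over all, 90 g. Origin at the centre of its foot, z up along the pin. The same as pin1; either pin may go into either bore
- pin1: the other, identical steel marker pin
- pin0_tip (a point): centre of the foot of pin0 (its origin)
- pin1_tip (a point): centre of the foot of pin1
- block: fixed white marble block, 70 mm high, carrying the bust and the two bores. The body's origin lies on the table, on the mirror's upright turning axis; the x axis points level from that axis to the midpoint between the bores, 230 mm away; z up. The block covers x 180 to 280 mm and y -200 to +50 mm in this frame
- bore0 (a point): centre of the mouth of one bore in the block's top (70 mm above the table): 20 mm in diameter, the rim bevelled by 2 mm, 25 mm deep, upright, flat bottom; at x 230, y +23 mm in the block's frame. Its axes are the block's. A seated pin's head top stands 35 mm above the mouth
- bore1 (a point): the same for the other bore, at x 230, y -23 mm in the block's frame
- marker (a point): the point midway between the two bores, 88 mm above the table: what the camera must see, by way of the mirror, once the pins stand there. It sees it in the middle of the mirror when the mirror's front normal halves the level angle between the directions from the turning axis to the lens (the camera's x axis) and to this point (the block's x axis)
- bust: marble portrait bust, fixed on the block: foot 85 mm square, about 180 mm from the top of the block to the crown (crown 250 mm above the table); origin at the centre of its underside, at x 230, y -135 mm in the block's frame
- stand: fixed weighted foot of the mirror, a dark steel disc 90 mm in diameter; origin on the table, on the mirror's turning axis
- mirror (a joint): angle of the mirror about its upright axis, rad: 0 at its rest stop, growing counter-clockwise seen from above, at most 1.6; at angle 0 the mirror's front faces along the x axis of stand. A light spring (0.024 N m at 0, 0.06 N m more per rad) turns it back to 0 when let go
- mirror_face (a point): centre of the mirror's front, on the turning axis, 88 mm above the table; its x axis is the mirror's front normal, z up. The mirror is 90 mm wide and 68 mm high in a dark frame whose top is 127 mm above the table
- handle (a point): upright round wooden peg that turns the mirror: 14 mm in diameter, from 121 to 183 mm above the table, on a flat arm behind the mirror, the peg's axis 70 mm straight behind the mirror's turning axis. This point lies on the peg's axis 158 mm above the table, where to grip it. The arm is 12 mm wide, its top at 131 mm
- camera: small fixed black camera on a post, on a flat aluminium bar; it looks at the mirror. The body's origin lies on the table, on the mirror's upright turning axis; the x axis points level from there to the lens. Housing at x 320 to 372 mm, +-25 mm, up to 111 mm above the table; bar 6 mm high, 24 mm wide. The lens is 320 mm from the mirror's turning axis, 88 mm above the table.
- hammer: bystander, loose: stone hammer with a wooden handle, 260 mm long
- point_chisel: bystander, loose: square steel point chisel, 180 mm long, lying
- flat_chisel: bystander, loose: flat steel chisel, 180 mm long, lying
- wedge: bystander, loose: small wooden wedge block, 30 x 70 x 22 mm
- offcut: bystander, loose: marble offcut, 65 x 50 x 40 mm
- brush: bystander, loose: dust brush, 200 mm long, lying
- bottle: bystander, loose: green glass bottle, 70 mm wide, 200 mm tall
- mallet: bystander, loose: turned wooden mallet standing on its head, 92 mm wide, 225 mm tall
Not all that is in view belongs to the job. Of the things that look like the stand, the middle-sized one is meant.

How it is judged:
By the outcome, as a careful person would: the job done as asked, in the order asked, and still so for the second after the job is handed in, while the arm keeps its last pose, push and grip.
It also fails if it takes over 69 s, if anything falls off the work surface, if the arm or the gripper's body presses on something with over 40 N, if the wrist force passes 120 N, or if a joint passes its speed limit or range.

## Working session

There is one attempt and no reset: what is moved stays moved. The work goes in short steps, Python scripts to look and compute and a shell command to move; the robot and the scene stay as the last step left them, time stands still between calls to the robot, and variables do not carry over. Pictures are saved under pics/ and viewed, about 8 in all and at most 12, crops included, and the job is handed in when it is done.

```bash
ls; mkdir -p pics; python3 - <<'E'
from workcell import bot
import cv2,numpy as np
for n in("top","scene"):
    im=bot.camera(n); cv2.imwrite(f"pics/{n}0.png",im); m=bot.camera_model(n); print(n,np.round(m["K"],1).tolist(),m["k1"],np.round(m["T"],3).tolist())
m=bot.camera_model("wrist");print(np.round(m["T"],3).tolist())
o=bot.get_obs();print(o["clock"],o["eef_pos"],o["tool_rot"],o["grip_width"],bot.tip_extent)
E
```

```text
pics
top [[448.6, 0.0, 314.7], [0.0, 448.6, 199.9], [0.0, 0.0, 1.0]] -0.050096452260179766 [[-0.007, -0.986, 0.169, 0.327], [-1.0, 0.008, 0.007, 0.007], [-0.008, -0.169, -0.986, 1.359], [0.0, 0.0, 0.0, 1.0]]
scene [[460.2, 0.0, 323.6], [0.0, 460.2, 197.6], [0.0, 0.0, 1.0]] -0.09907216610326329 [[0.416, 0.588, -0.694, 1.445], [0.909, -0.288, 0.301, -0.381], [-0.023, -0.756, -0.654, 0.98], [0.0, 0.0, 0.0, 1.0]]
[[0.245, 0.925, 0.29, 0.049], [0.97, -0.233, -0.074, 0.504], [-0.001, 0.299, -0.954, 0.373], [0.0, 0.0, 0.0, 1.0]]
0.1 [0.12247883 0.48413414 0.2038843 ] [ 1.23564829e-01  9.92336039e-01 -9.52588815e-04 -1.04512324e-04] 0.08554989247994718 0.008
```

View pics/top0.png

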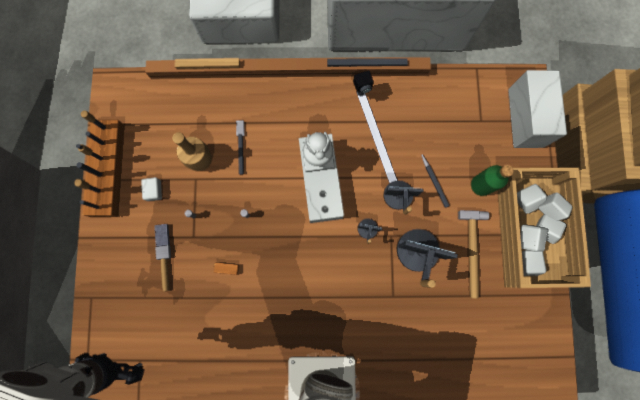

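View pics/scene0.png

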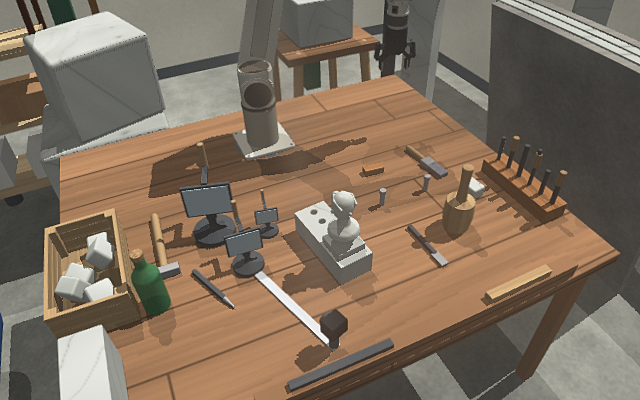

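The top view shows the pins at about (188,213) and (244,212), and the bores at (323,194) and (326,209). The middle-sized stand is at (399,195), with its peg top near (407,208) and the camera at (363,82). The scene view agrees with this.

```bash
cat > h.py <<'E'
from workcell import bot
import cv2,numpy as np
from scipy.spatial.transform import Rotation as R
def ray(m,uv):
    K=np.array(m["K"]);k=m["k1"];T=np.array(m["T"])
    p=cv2.undistortPoints(np.array([[uv]],float),K,np.array([k,0,0,0,0]))[0,0]
    d=T[:3,:3]@np.r_[p,1];return T[:3,3],d/np.linalg.norm(d)
def plane(m,uv,z):
    o,d=ray(m,uv);return o+d*(z-o[2])/d[2]
def proj(m,P):
    K=np.array(m["K"]);T=np.array(m["T"]);q=(np.atleast_2d(P)-T[:3,3])@T[:3,:3];s=q[:,:2]/q[:,2:]
    s=s*(1+m["k1"]*(s**2).sum(1,keepdims=True));return s*K[0,0]+K[:2,2]
def tri(*mu):
    A=np.zeros((3,3));b=np.zeros(3);L=[]
    for m,uv in mu:
        o,d=ray(m,uv);M=np.eye(3)-np.outer(d,d);A+=M;b+=M@o;L.append((M,o))
    x=np.linalg.solve(A,b);return x,[round(1000*np.linalg.norm(M@(x-o)),1) for M,o in L]
def snap(name,tag):
    m=bot.camera_model(name);im=bot.camera(name);cv2.imwrite(f"pics/{tag}.png",im);np.save(f"pics/{tag}.npy",m,allow_pickle=True);return im,m
def load(tag): return cv2.imread(f"pics/{tag}.png"),np.load(f"pics/{tag}.npy",allow_pickle=True).item()
E
python3 - <<'E'
from h import *
mt=bot.camera_model("top");ms=bot.camera_model("scene")
for n in("top","scene"): np.save(f"pics/{n}0.npy",bot.camera_model(n),allow_pickle=True)
f=lambda n,a,b:print(n,*(lambda r:(np.round(r[0],4),r[1]))(tri((mt,a),(ms,b))))
f("pinL",(188.5,213),(427,178));f("pinR",(244,212),(382,191))
f("bore far",(322.5,194),(321,223.5));f("bore near",(325.5,209),(318,211))
f("peg top",(408,209),(235,203));f("bottle",(506,170),(137,253))
for n,u,z in(("pinL",(188.5,213),.06),("pinR",(244,212),.06),("b",(322.5,194),.07),("b",(325.5,209),.07),("stand",(399,195),.01),("cam",(363,82),.11)):print(n,np.round(plane(mt,u,z),4))
a=cv2.resize(cv2.imread("pics/top0.png")[120:280,170:490],None,fx=2.5,fy=2.5,interpolation=cv2.INTER_CUBIC)
cv2.imwrite("pics/c0.png",a)
E
```

```text
pinL [0.5149 0.3911 0.0471] [np.float64(0.6), np.float64(0.6)]
pinR [0.5152 0.2231 0.0545] [np.float64(1.9), np.float64(1.9)]
bore far [ 0.5667 -0.0087  0.0569] [np.float64(2.1), np.float64(2.1)]
bore near [ 0.5233 -0.0083  0.0686] [np.float64(7.0), np.float64(7.0)]
peg top [ 0.5036 -0.2327  0.1726] [np.float64(1.0), np.float64(1.0)]
bottle [ 0.6027 -0.4972  0.1973] [np.float64(0.7), np.float64(0.7)]
pinL [0.5134 0.3879 0.06  ]
pinR [0.5151 0.2239 0.06  ]
b [ 0.565  -0.0065  0.07  ]
b [ 0.5206 -0.0148  0.07  ]
stand [ 0.5711 -0.241   0.01  ]
cam [ 0.8946 -0.1296  0.11  ]
```

View pics/c0.png

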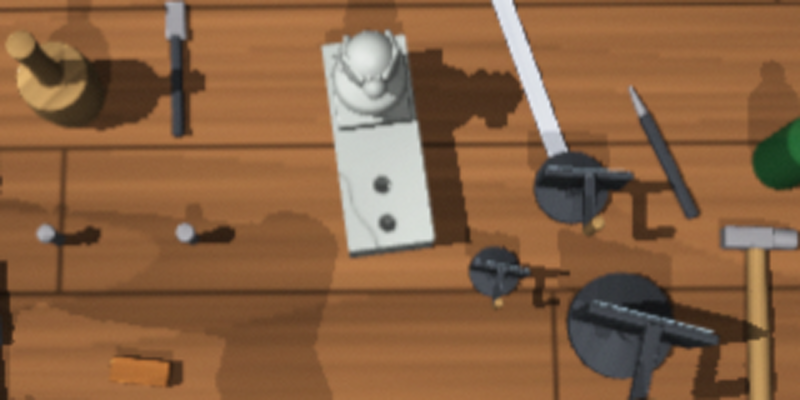

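The crop confirms both pins are clear. The block's bores are at crop (381,184) and (388,223), and the middle stand is at (572,188) with its peg at (597,223). The axis-to-midpoint distance comes out at 0.232 m against 0.230 m given. Next I move to a viewing pose between the pins.

```bash
python3 -m jog '[[[0.367,-0.185,0,0,0,21.2,0],[0.367,-0.185,0,0,0,21.2,0],[0.367,-0.185,0,0,0,21.2,0],[0.367,-0.185,0,0,0,21.2,0],[0.367,-0.185,0,0,0,21.2,0],[0.367,-0.185,0,0,0,21.2,0],[0.367,-0.185,0,0,0,21.2,0],[0.367,-0.185,0,0,0,21.2,0],[0.367,-0.185,0,0,0,21.2,0],[0.367,-0.185,0,0,0,21.2,0]]]'
python3 -m jog '[[[0,0,0,0,0,0,0],[0,0,0,0,0,0,0],[0,0,0,0,0,0,0]]]'
python3 - <<'E'
from h import *
im,m=snap("wrist","w1");print(np.round(m["K"],1).tolist(),m["k1"]);o=bot.get_obs();print(o["clock"],o["eef_pos"],o["joint_pos"])
print(proj(m,[[.5145,.39,.06],[.515,.2235,.06]]))
E
```

```text
clock: 0.93
eef_pos: [0.4824, 0.3026, 0.2043]
tool_rot: [-0.061, 0.998, -0.0, -0.0]
ft_force: [-0.3, 0.9, -0.3]
grip_width: 0.0856
clock: 1.18
eef_pos: [0.4805, 0.3037, 0.2039]
tool_rot: [-0.061, 0.998, -0.0, -0.001]
ft_force: [-0.8, 0.8, -1.1]
grip_width: 0.0856
[[305.5, 0.0, 315.1], [0.0, 305.5, 195.4], [0.0, 0.0, 1.0]] -0.04658698925581395
1.2333 [0.47999118 0.30427078 0.20421664] [5.64754720e-01 3.79215660e-01 1.96534444e-01 1.38962054e+00
 3.88237328e-04 4.41941277e-01]
[[388.57159187 214.35305863]
 [236.78851075 197.28927856]]
```

View pics/w1.png

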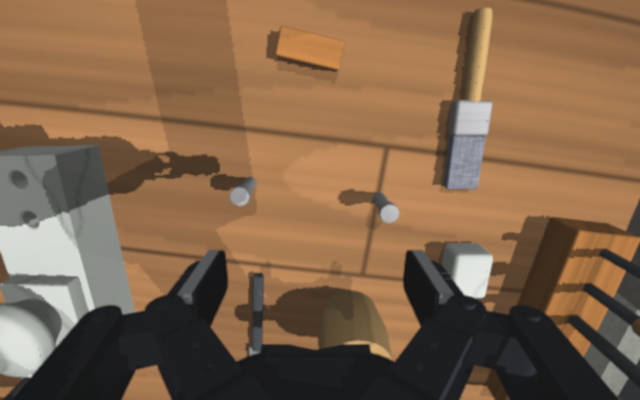

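The wrist view shows the pin head tops at about (240,196) and (389,214), against projections of (237,197) and (389,214). Bores are visible at (19,179) and (30,219). I refine the head-disc centres numerically.

```bash
cat >> h.py <<'E'
def disc(im,uv,w=22,smax=60,vmin=110):
    u,v=map(int,uv);c=im[v-w:v+w,u-w:u+w];h=cv2.cvtColor(c,cv2.COLOR_BGR2HSV)
    k=((h[...,1]<smax)&(h[...,2]>vmin)).astype(np.uint8)
    cs,_=cv2.findContours(k,cv2.RETR_EXTERNAL,cv2.CHAIN_APPROX_NONE)
    c=max(cs,key=cv2.contourArea);(x,y),r=cv2.minEnclosingCircle(c);M=cv2.moments(c)
    return np.array([M["m10"]/M["m00"]+u-w,M["m01"]/M["m00"]+v-w]),np.array([x+u-w,y+v-w]),r,cv2.boundingRect(c)
E
python3 - <<'E'
from h import *
im,m=load("w1")
for uv in((240,196),(389,214)):
    for vm in(110,140,160):
        d=disc(im,uv,vmin=vm);print(vm,d,np.round(plane(m,d[0],.06),4))
    h=cv2.cvtColor(im,cv2.COLOR_BGR2HSV);u,v=uv
    print(h[v-14:v+14:2,u-14:u+18:2,2])
E
```

```text
110 (array([241.20194274, 194.7305726 ]), array([243.23333359, 190.76666641]), 15.949254989624023, (12, 5, 26, 27)) [0.5115 0.2281 0.06  ]
140 (array([239.43553774, 196.68670675]), array([239.25806427, 196.41935539]), 9.869433403015137, (12, 14, 20, 18)) [0.514  0.2263 0.06  ]
160 (array([244.04029304, 200.34798535]), array([243., 199.]), 7.211202621459961, (20, 19, 11, 13)) [0.5175 0.2315 0.06  ]
[[ 74  73  74  73  73  73  73  73  69  69  79  90 100 112 123 154]
 [ 75  75  75  75  73  72  71  70  70  79  88  99 109 120 123 155]
 [ 76  76  78  81  75  76  89  90  85  89  94 104 113 120 131 171]
 [ 75  77 104 125 117 139 148 148 137 120 103 107 115 119 144 170]
 [108 120 133 130 151 157 157 158 159 154 128 112 114 131 154 170]
 [153 153 140 149 155 154 157 156 157 156 156 129 119 147 156 176]
 [152 150 141 153 153 155 155 156 155 156 169 157 124 149 155 175]
 [150 148 144 152 153 155 155 155 154 156 172 175 132 149 155 176]
 [147 146 145 151 154 154 154 153 154 159 172 168 136 149 153 172]
 [145 146 145 148 153 152 153 152 157 168 180 156 142 146 147 162]
 [144 144 144 145 149 153 158
[... 881 characters left out ...]
 188 169 181 194 194 194 195]
 [100  99  72  96 159 182 185 189 192 194 196 189 189 190 190 191]
 [101 101  76 139 182 183 183 187 191 192 195 192 183 186 186 186]
 [104 111  90 157 183 181 182 185 189 190 192 190 187 185 185 185]
 [109 130 113 166 183 181 180 184 186 188 191 189 187 185 184 184]
 [113 140 127 155 181 181 179 183 185 188 189 186 184 184 184 184]
 [117 144 144 145 177 179 178 181 184 186 186 184 182 181 182 182]
 [120 144 149 147 162 173 176 181 182 181 182 181 181 180 181 181]
 [120 138 141 148 163 167 168 172 173 174 176 176 176 177 178 179]
 [121 133 137 151 159 160 161 162 162 164 164 166 167 168 170 171]
 [124 135 143 155 157 156 156 156 156 157 157 157 158 159 160 160]]
```

```bash
python3 -m jog '[[[0.034,-0.078,-0.084,0,0,0,0],[0.034,-0.078,-0.084,0,0,0,0],[0.034,-0.078,-0.084,0,0,0,0],[0.034,-0.078,-0.084,0,0,0,0],[0.034,-0.078,-0.084,0,0,0,0],[0.034,-0.078,-0.084,0,0,0,0]]]'
python3 - <<'E'
from h import *
im,m=snap("wrist","w2");o=bot.get_obs();print(o["eef_pos"])
p=proj(m,[[.514,.2263,.06]])[0];print(p)
i1,m1=load("w1")
for vm in(110,130,150):
    d=disc(im,p,w=34,vmin=vm);print(vm,d,np.round(plane(m,d[0],.06),4),tri((m1,(239.4,196.5)),(m,d[0])))
u,v=p.astype(int)
cv2.imwrite("pics/w2c.png",cv2.resize(im[max(v-120,0):v+100,u-160:u+160],None,fx=2,fy=2))
E
```

```text
clock: 1.73
eef_pos: [0.5144, 0.2275, 0.1215]
tool_rot: [-0.062, 0.998, 0.0, 0.0]
ft_force: [0.0, 0.1, 0.9]
grip_width: 0.0853
[0.51503162 0.22794131 0.12217559]
[312.63510522 198.46301695]
110 (array([312.12884379, 196.70172202]), array([312. , 191.5]), 18.741764068603516, (21, 9, 27, 38)) [0.5126 0.2257 0.06  ] (array([0.51378784, 0.22584511, 0.05814675]), [np.float64(0.6), np.float64(0.6)])
130 (array([311.97498376, 197.4337232 ]), array([312.21794891, 196.78205109]), 13.906107902526855, (21, 21, 27, 26)) [0.5132 0.2257 0.06  ] (array([0.51423017, 0.22577362, 0.05776148]), [np.float64(0.3), np.float64(0.3)])
150 (array([312.15731116, 197.83125433]), array([312., 197.]), 13.416507720947266, (21, 22, 27, 25)) [0.5135 0.2259 0.06  ] (array([0.51416993, 0.22592197, 0.05841526]), [np.float64(0.1), np.float64(0.1)])
```

View pics/w2c.png

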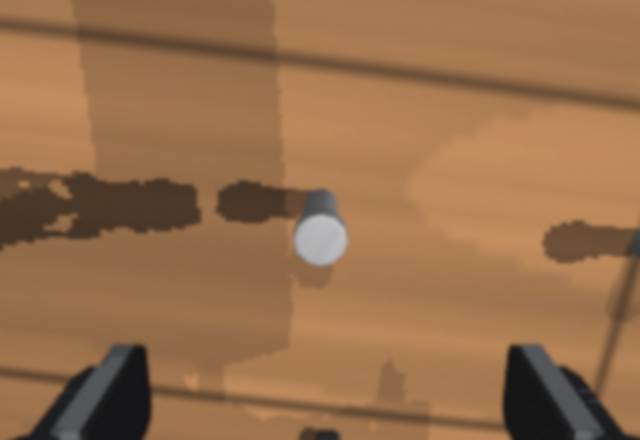

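The crop shows the pin centred between the open jaws, with a triangulated head-top height of 58 mm against 60 mm given. Going down to grip the head.

```bash
python3 -m jog '[[[-0.001,-0.002,-0.04,0,0,0,0],[-0.001,-0.002,-0.065,0,0,0,0],[-0.001,-0.002,-0.08,0,0,0,0],[-0.001,-0.002,-0.08,0,0,0,0],[-0.001,-0.002,-0.08,0,0,0,0],[-0.001,-0.002,-0.08,0,0,0,255],[-0.001,-0.002,-0.08,0,0,0,255],[-0.001,-0.002,-0.08,0,0,0,255],[-0.001,-0.002,-0.08,0,0,0,255],[-0.001,-0.002,-0.08,0,0,0,255]]]'; python3 -m jog '[[[0,0,0,0,0,0,255],[0,0,0,0,0,0,255],[0,0,0,0,0,0,255]]]'
```

```text
clock: 2.62
eef_pos: [0.5145, 0.2244, 0.0415]
tool_rot: [-0.061, 0.998, 0.0, 0.001]
ft_force: [0.8, -0.3, -0.2]
grip_width: 0.0256
clock: 2.87
eef_pos: [0.514, 0.224, 0.0407]
tool_rot: [-0.061, 0.998, -0.0, -0.0]
ft_force: [0.1, 0.1, -0.4]
grip_width: -0.0003
```

The jaws shut fully, so the grip missed. Looking.

```bash
python3 - <<'E'
from h import *
im,m=snap("wrist","w3");o=bot.get_obs();print(o["eef_pos"],o["grip_width"])
print(proj(m,[[.514,.226,.06],[.514,.226,0],o["eef_pos"]]))
i2,_=snap("top","t3");i3,_=snap("scene","s3")
z=lambda i,y,x,h,w:cv2.resize(i[y:y+h,x:x+w],(320,240),interpolation=cv2.INTER_CUBIC)
cv2.imwrite("pics/v3.png",np.vstack([im[:,:],np.hstack([z(i2,180,190,90,120),z(i3,140,330,90,120)])[:200]]))
E
```

```text
[0.51397545 0.22401512 0.04065568] 7.336716241443442e-05
[[317.40155851 245.93456293]
 [316.74818821 208.42396798]
 [313.88990849 230.90987156]]
```

View pics/v3.png

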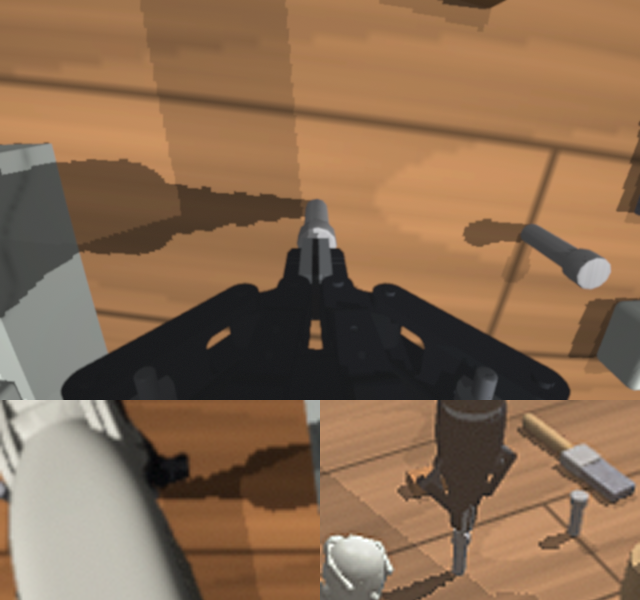

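```bash
python3 - <<'E'
from h import *
a,_=load("w3");b,m=load("s3")
print(proj(m,[[.514,.226,.06],[.514,.226,0.],[.514,.224,.0407],[.514,.224,.033]]))
A=cv2.resize(a[190:310,250:385],(540,480),interpolation=cv2.INTER_CUBIC);B=cv2.resize(b[170:220,370:397],(259,480),interpolation=cv2.INTER_CUBIC)
cv2.imwrite("pics/v4.png",np.hstack([A,B]))
E
```

```text
[[383.31627739 189.06062099]
 [382.15603961 203.46562129]
 [382.3850135  193.96129299]
 [382.23720522 195.82128468]]
```

View pics/v4.png

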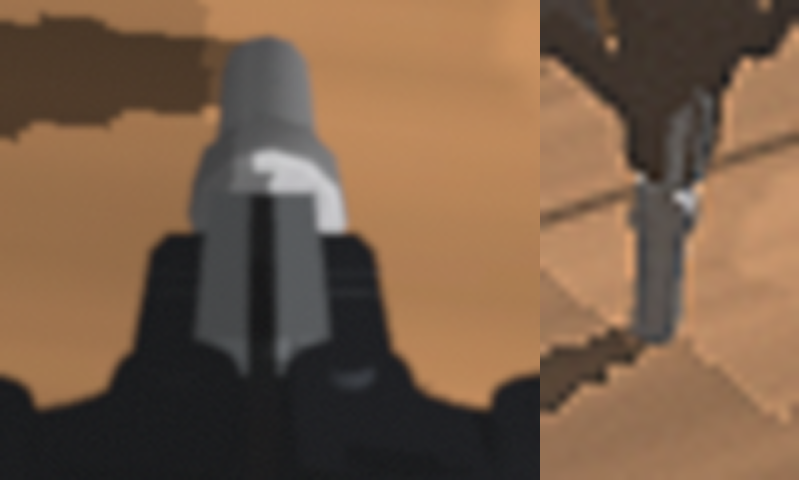

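```bash
python3 - <<'E'
from h import *
a,m=load("w3");b,s=load("s3")
print("tip",tri((m,(315.5,238)),(s,(382.2,188.9))))
print("cam",m["T"][:3,3], "foot/heads pred",proj(m,[[.503,.226,.06],[.514,.226,.06],[.514,.237,.055],[.514,.215,.055],[.506,.226,0]]))
for z in(.033,.05,.06,.065):print(z,proj(m,[[.503,.224,z],[.514,.224,z]]).round(0).tolist())
q=(np.array([.514,.226,.053])-m["T"][:3,3])@m["T"][:3,:3];print("depth",q)
o=bot.get_obs();print(o["eef_pos"],o["joint_pos"])
E
```

```text
tip (array([0.5101526 , 0.22442261, 0.05837145]), [np.float64(0.1), np.float64(0.1)])
cam [0.43880431 0.21537559 0.21011138] foot/heads pred [[319.96846675 227.43694829]
 [317.40155851 245.93456293]
 [336.78727458 244.00645601]
 [297.77372617 239.67545594]
 [318.11638975 198.08386252]]
0.033 [[316.0, 210.0], [314.0, 226.0]]
0.05 [[316.0, 220.0], [314.0, 238.0]]
0.06 [[316.0, 227.0], [314.0, 246.0]]
0.065 [[316.0, 231.0], [314.0, 250.0]]
depth [0.00124425 0.02540334 0.17263944]
[0.5139512  0.22404444 0.04062449] [ 4.11064034e-01  4.80216642e-01 -9.45951236e-02  9.96165084e-01
  4.09534159e-05  2.88940752e-01]
```

The wrist view is self-consistent: the pin head depth is 173 mm both predicted and seen. But the closed fingertips are at z≈0.058–0.060, on top of the head, where the stated tip extent would put them at about 0.033. In effect the fingers reach about 27 mm less far than the state suggests. From here I work from observed offsets: open, go about 26 mm lower, and close again.

```bash
python3 -m jog '[[[0,0,0.01,0,0,0,0],[0,0,0.01,0,0,0,0],[0,0,0.01,0,0,0,0],[0,0,0.01,0,0,0,0],[0,0,0.01,0,0,0,0],[0,0,0.01,0,0,0,0],[0,0,0.01,0,0,0,0]]]' ; python3 -m jog '[[[-0.004,0.002,-0.02,0,0,0,0],[-0.004,0.002,-0.035,0,0,0,0],[-0.004,0.002,-0.035,0,0,0,0],[-0.004,0.002,-0.035,0,0,0,0],[-0.004,0.002,-0.035,0,0,0,255],[-0.004,0.002,-0.035,0,0,0,255],[-0.004,0.002,-0.035,0,0,0,255],[-0.004,0.002,-0.035,0,0,0,255],[-0.004,0.002,-0.035,0,0,0,255],[-0.004,0.002,-0.035,0,0,0,255]]]'; python3 -m jog '[[[0,0,0,0,0,0,255],[0,0,0,0,0,0,255],[0,0,0,0,0,0,255]]]'
```

```text
clock: 3.6
eef_pos: [0.5138, 0.2241, 0.0505]
tool_rot: [-0.061, 0.998, -0.0, -0.0]
ft_force: [0.1, 0.0, 0.3]
grip_width: 0.0832
clock: 4.43
eef_pos: [0.5106, 0.2262, 0.0165]
tool_rot: [-0.061, 0.998, 0.0, 0.001]
ft_force: [0.9, 0.6, 1.9]
grip_width: 0.0195
clock: 4.68
eef_pos: [0.5106, 0.2262, 0.0164]
tool_rot: [-0.061, 0.998, 0.0, 0.001]
ft_force: [-0.3, -0.4, 6.3]
grip_width: 0.0195
```

```bash
python3 -m jog '[[[0,0,0.04,0,0,0,255],[0,0,0.08,0,0,0,255],[0,0,0.12,0,0,0,255],[0.029,-0.176,0.165,0,0,0,255],[0.029,-0.176,0.165,0,0,0,255],[0.029,-0.176,0.165,0,0,0,255],[0.029,-0.176,0.165,0,0,0,255],[0.029,-0.176,0.165,0,0,0,255],[0.029,-0.176,0.165,0,0,0,255],[0.029,-0.176,0.165,0,0,0,255]]]'
python3 - <<'E'
from h import *
o=bot.get_obs();print(o["eef_pos"],o["joint_vel"].max(),o["grip_width"])
im,m=snap("wrist","w5");print(proj(m,[[.565,-.0065,.07],[.5206,-.0148,.07],[.571,-.241,.01],[.5036,-.2327,.183]]).round(1))
E
```

```text
clock: 5.52
eef_pos: [0.5387, 0.0492, 0.1802]
tool_rot: [-0.06, 0.998, 0.0, -0.0]
ft_force: [-0.1, 0.2, -1.4]
grip_width: 0.0198
[0.53873825 0.0491803  0.18018076] 0.043350575490183015 0.01977498361298137
[[ 253.8  202.7]
 [ 247.7  156.6]
 [  64.8  168.2]
 [-136.3  125.1]]
```

View pics/w5.png

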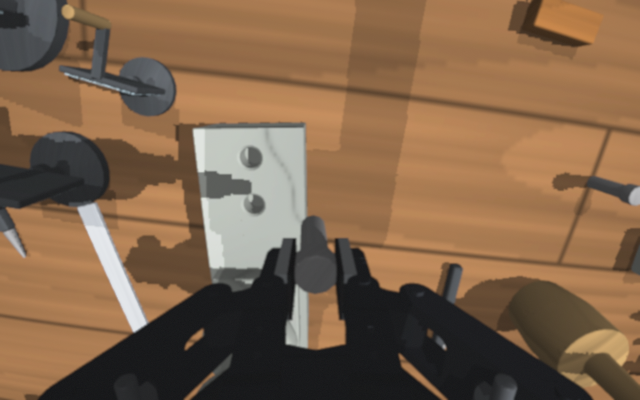

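The pin is held upright, head at about (315,272) and foot at (313,220). The bore mouths are at about (251,157) and (255,204), matching the predictions to 1–3 px.

```bash
cat >> h.py <<'E'
def bore(im,uv,w=16,hmm=None):
    u,v=np.round(uv).astype(int);c=im[v-w:v+w,u-w:u+w].astype(float).mean(2)
    c=cv2.resize(c,None,fx=4,fy=4,interpolation=cv2.INTER_CUBIC)
    k=(c<(np.percentile(c,90)*.80)).astype(np.uint8)
    k=cv2.morphologyEx(k,cv2.MORPH_OPEN,np.ones((9,9)))
    cs,_=cv2.findContours(k,cv2.RETR_EXTERNAL,cv2.CHAIN_APPROX_NONE)
    c=max(cs,key=cv2.contourArea);e=cv2.fitEllipse(cv2.convexHull(c)) 
    return np.array(e[0])/4+[u-w-.375,v-w-.375],np.array(e[1])/4
E
python3 - <<'E'
from h import *
im,m=load("w5")
P=[]
for uv in((251,157),(255,204)):
    c,s=bore(im,uv);p=plane(m,c,.07);P.append(p);print(c,s,p.round(4), "expected dia px",20/ ((m["T"][2,3]-.07)*1000)*305)
d=P[1]-P[0];print("sep",np.linalg.norm(d),"mid",(P[0]+P[1])/2,"dir",np.degrees(np.arctan2(d[1],d[0])))
print("pin pred head,foot",proj(m,[[.5421,.049,.2238],[.5421,.049,.1638]]))
for vv in (140,148,156,164):print(im[vv,238:266:2].mean(1).astype(int))
E
```

```text
[251.26209068 157.24307251] [21.56313705 23.89495277] [ 0.5208 -0.0115  0.07  ] expected dia px 21.81377520025367
[254.5611248  204.15719223] [19.97360802 21.97132492] [ 0.5664 -0.0057  0.07  ] expected dia px 21.81377520025367
sep 0.04588503008450349 mid [ 0.54359939 -0.00858709  0.07      ] dir 7.349639843535288
pin pred head,foot [[312.40052848 275.23659852]
 [313.02060932 225.3993459 ]]
[195 194 195 194 194 194 194 193 192 192 192 190 189 182]
[195 192 182 159 164 120  94  98 109 130 166 190 190 189]
[202 160 146 150 180 126  92  92  91  91  92  98 152 191]
[196 199 172 133 119 107  86  80  80  81  96 133 182 190]
```

```bash
python3 -m jog '[[[0.024,-0.055,-0.03,0,0,0,255],[0.024,-0.055,-0.06,0,0,0,255],[0.024,-0.055,-0.07,0,0,0,255],[0.024,-0.055,-0.07,0,0,0,255],[0.024,-0.055,-0.07,0,0,0,255]]]'
python3 - <<'E'
from h import *
o=bot.get_obs();print(o["eef_pos"])
im,m=snap("wrist","w6");i5,m5=load("w5")
p=proj(m,[[.5208,-.0115,.07]])[0];c,s=bore(im,p,w=20);print(p,c,s,plane(m,c,.07),tri((m5,(251.26,157.24)),(m,c)))
e=o["eef_pos"]
print("far bore,foot,head pred",proj(m,[[.5664,-.0057,.07],e+[.0034,0,-.0164],e+[.0034,0,.0436]]))
cv2.imwrite("pics/w6c.png",cv2.resize(im[100:340,200:440],(600,600),interpolation=cv2.INTER_CUBIC))
E
```

```text
clock: 5.98
eef_pos: [0.5614, -0.0035, 0.1091]
tool_rot: [-0.062, 0.998, 0.0, -0.002]
ft_force: [-0.4, 0.3, -1.0]
grip_width: 0.0194
[ 0.56140969 -0.00348892  0.10906771]
[309.67295764 152.37191491] [309.12104607 152.85687065] [32.08811569 34.01298904] [ 0.52117879 -0.0118362   0.07      ] (array([ 0.52136348, -0.0118581 ,  0.0680854 ]), [np.float64(0.1), np.float64(0.1)])
far bore,foot,head pred [[310.15118806 215.12005756]
 [313.31321865 225.5554079 ]
 [312.86513448 275.05168595]]
```

View pics/w6c.png

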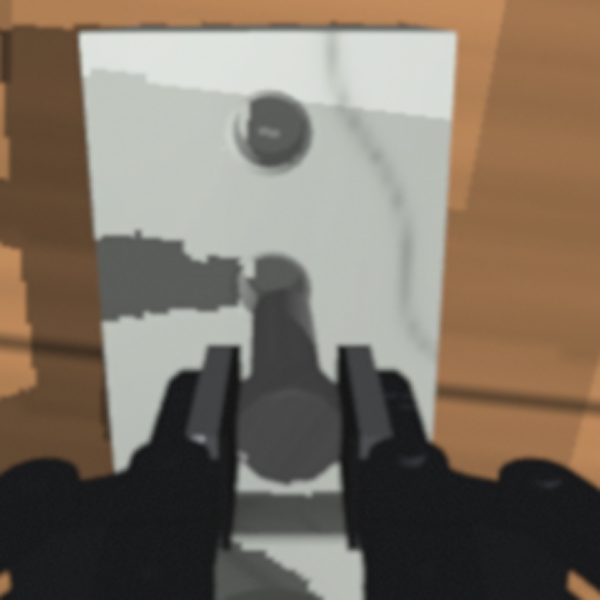

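The crop shows the near bore at full-image (309,153), and it triangulates to a height of 68 mm against 70 mm given. The pin foot is at about (312.5,221), over the far bore centred near (310,215). Correcting by about 2 mm and lowering in steps.

```bash
python3 -m jog '[[[0.002,-0.002,0,0,0,0,255],[0.002,-0.002,-0.01,0,0,0,255],[0.002,-0.002,-0.02,0,0,0,255],[0.002,-0.002,-0.026,0,0,0,255],[0.002,-0.002,-0.031,0,0,0,255],[0.002,-0.002,-0.031,0,0,0,255]]]'
```

```text
clock: 6.53
eef_pos: [0.5636, -0.0068, 0.078]
tool_rot: [-0.061, 0.998, 0.0, -0.002]
ft_force: [0.5, -0.3, -1.5]
grip_width: 0.0196
```

```bash
python3 -m jog '[[[0,0,-0.006,0,0,0,255],[0,0,-0.011,0,0,0,255],[0,0,-0.014,0,0,0,255],[0,0,-0.015,0,0,0,255],[0,0,-0.015,0,0,0,255]]]'
```

```text
clock: 6.95
eef_pos: [0.5647, -0.007, 0.0643]
tool_rot: [-0.061, 0.998, 0.0, -0.0]
ft_force: [-0.6, -1.8, -1.8]
grip_width: 0.0199
```

```bash
python3 -m jog '[[[0,0,-0.002,0,0,0,255],[0,0,-0.003,0,0,0,255],[0,0,-0.003,0,0,0,255]]]'; python3 -m jog '[[[0,0,0,0,0,0,0],[0,0,0,0,0,0,0],[0,0,0,0,0,0,0],[0,0,0,0,0,0,0],[0,0,0,0,0,0,0],[0,0,0,0,0,0,0],[0,0,0.04,0,0,0,0],[0,0,0.08,0,0,0,0],[0,0,0.10,0,0,0,0],[0,0,0.10,0,0,0,0]]]'
python3 - <<'E'
from h import *
o=bot.get_obs();e=o["eef_pos"];print(e)
im,m=snap("wrist","w7");t,mt=snap("top","t7")
print("head pred",proj(m,[[.5664,-.0057,.105]]),proj(mt,[[.5664,-.0057,.105]]))
cv2.imwrite("pics/w7c.png",cv2.resize(im[100:340,200:440],(600,600),interpolation=cv2.INTER_CUBIC))
E
```

```text
clock: 7.2
eef_pos: [0.565, -0.0069, 0.0616]
tool_rot: [-0.061, 0.998, -0.0, -0.0]
ft_force: [0.3, 0.8, -0.9]
grip_width: 0.0195
clock: 8.03
eef_pos: [0.5688, -0.0069, 0.168]
tool_rot: [-0.061, 0.998, -0.0, 0.006]
ft_force: [1.0, -0.7, 0.4]
grip_width: 0.0853
[ 0.56884603 -0.00692604  0.16799974]
head pred [[316.15555198 195.09885774]] [[322.31490991 191.2776672 ]]
```

View pics/w7c.png

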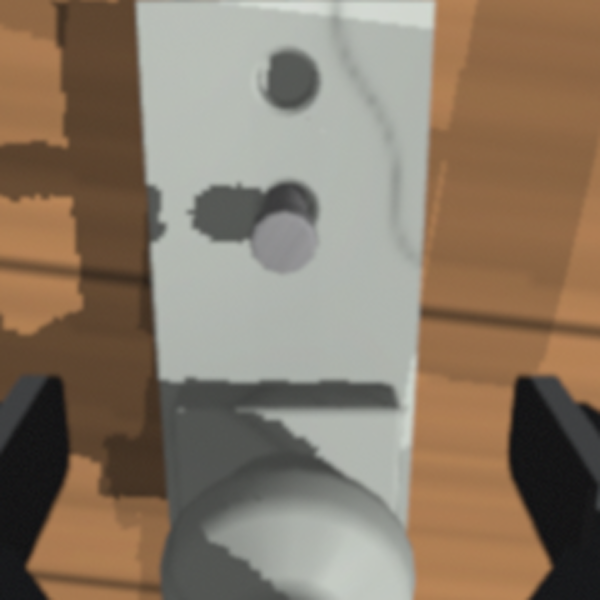

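Pin 1 stands in the far bore, head at full-image (313.6,196.4) against a predicted (316,195). Its final foot height was 45.2 mm against 45 mm at the bottom. Now the second pin.

```bash
python3 -m jog '[[[-0.059,0.398,-0.048,0,0,0,0],[-0.059,0.398,-0.048,0,0,0,0],[-0.059,0.398,-0.048,0,0,0,0],[-0.059,0.398,-0.048,0,0,0,0],[-0.059,0.398,-0.048,0,0,0,0],[-0.059,0.398,-0.048,0,0,0,0],[-0.059,0.398,-0.048,0,0,0,0],[-0.059,0.398,-0.048,0,0,0,0],[-0.059,0.398,-0.048,0,0,0,0],[-0.059,0.398,-0.048,0,0,0,0]]]' |grep eef; python3 -m jog '[[[0,0,0,0,0,0,0],[0,0,0,0,0,0,0],[0,0,0,0,0,0,0]]]' | grep -v ft
python3 - <<'E'
from h import *
o=bot.get_obs();e=o["eef_pos"];print(e)
im,m=snap("wrist","w8");p=proj(m,[[.5133,.391,.06]])[0];print(p)
for vm in(130,150,170):
    d=disc(im,p,w=30,vmin=vm,smax=50);print(vm,d,np.round(plane(m,d[0],.06),4),tri((load("w1")[1],(389.3,213.2)),(m,d[0])))
E
```

```text
eef_pos: [0.5035, 0.3936, 0.1107]
clock: 9.22
eef_pos: [0.505, 0.3901, 0.1118]
tool_rot: [-0.061, 0.998, -0.001, -0.001]
grip_width: 0.0858
[0.5049557  0.39012972 0.11180331]
[314.03805642 213.66981754]
130 (array([313.70180437, 213.3070592 ]), array([313.765625, 212.53125 ]), 13.985347747802734, (16, 18, 28, 26)) [0.513  0.3907 0.06  ] (array([0.51328751, 0.39073258, 0.05934848]), [np.float64(0.0), np.float64(0.0)])
150 (array([313.83266399, 213.5251004 ]), array([313.5, 212.5]), 13.729630470275879, (16, 18, 28, 26)) [0.5132 0.3908 0.06  ] (array([0.51349728, 0.39085872, 0.05899464]), [np.float64(0.1), np.float64(0.1)])
170 (array([314.35538117, 213.4573991 ]), array([314.5, 213.5]), 12.747649192810059, (18, 19, 26, 24)) [0.5131 0.3912 0.06  ] (array([0.5139995 , 0.39132334, 0.05744707]), [np.float64(0.0), np.float64(0.0)])
```

```bash
python3 -m jog '[[[0.005,0.001,-0.035,0,0,0,0],[0.005,0.001,-0.07,0,0,0,0],[0.005,0.001,-0.09,0,0,0,0],[0.005,0.001,-0.095,0,0,0,0],[0.005,0.001,-0.095,0,0,0,0],[0.005,0.001,-0.095,0,0,0,0],[0.005,0.001,-0.095,0,0,0,255],[0.005,0.001,-0.095,0,0,0,255],[0.005,0.001,-0.095,0,0,0,255],[0.005,0.001,-0.095,0,0,0,255]]]' ; python3 -m jog '[[[0,0,0,0,0,0,255],[0,0,0,0,0,0,255],[0,0,0,0,0,0,255],[0,0,0,0,0,0,255],[0,0,0,0,0,0,255]]]'
```

```text
clock: 10.1
eef_pos: [0.5116, 0.3927, 0.02]
tool_rot: [-0.061, 0.998, 0.001, 0.001]
ft_force: [-0.5, 0.3, 0.7]
grip_width: 0.0385
clock: 10.52
eef_pos: [0.5115, 0.3924, 0.0196]
tool_rot: [-0.061, 0.998, 0.0, 0.001]
ft_force: [-0.2, -1.1, 5.4]
grip_width: 0.0194
```

```bash
python3 -m jog '[[[0,0,0.04,0,0,0,255],[0,0,0.08,0,0,0,255],[0,-0.03,0.11,0,0,0,255],[0.0076,-0.404,0.12,0,0,0,255],[0.0076,-0.404,0.12,0,0,0,255],[0.0076,-0.404,0.12,0,0,0,255],[0.0076,-0.404,0.12,0,0,0,255],[0.0076,-0.404,0.12,0,0,0,255],[0.0076,-0.404,0.12,0,0,0,255],[0.0076,-0.404,0.12,0,0,0,255]]]' |grep eef; python3 -m jog '[[[0,0,0,0,0,0,255],[0,0,0,0,0,0,255]]]' |grep eef
```

```text
eef_pos: [0.5159, 0.0694, 0.1357]
eef_pos: [0.5164, 0.0689, 0.1358]
```

```bash
python3 -m jog '[[[0.003,-0.081,0,0,0,0,255],[0.003,-0.081,-0.01,0,0,0,255],[0.003,-0.081,-0.023,0,0,0,255],[0.003,-0.081,-0.023,0,0,0,255],[0.003,-0.081,-0.023,0,0,0,255],[0.003,-0.081,-0.023,0,0,0,255]]]' |grep eef
python3 - <<'E'
from h import *
o=bot.get_obs();e=o["eef_pos"];print(e)
im,m=snap("wrist","w9")
print("bore,foot,head,far head pred",proj(m,[[.521,-.0117,.07],e+[.0019,0,-.0196],e+[.0019,0,.0404],[.5664,-.0057,.105]]))
cv2.imwrite("pics/w9c.png",cv2.resize(im[100:340,200:440],(600,600),interpolation=cv2.INTER_CUBIC))
E
```

```text
eef_pos: [0.52, -0.0082, 0.1134]
[ 0.5199936  -0.00816647  0.11339847]
bore,foot,head,far head pred [[309.10067583 207.57005089]
 [313.5900428  221.48255766]
 [313.18634597 268.99207272]
 [309.06769308 288.59216157]]
```

View pics/w9c.png

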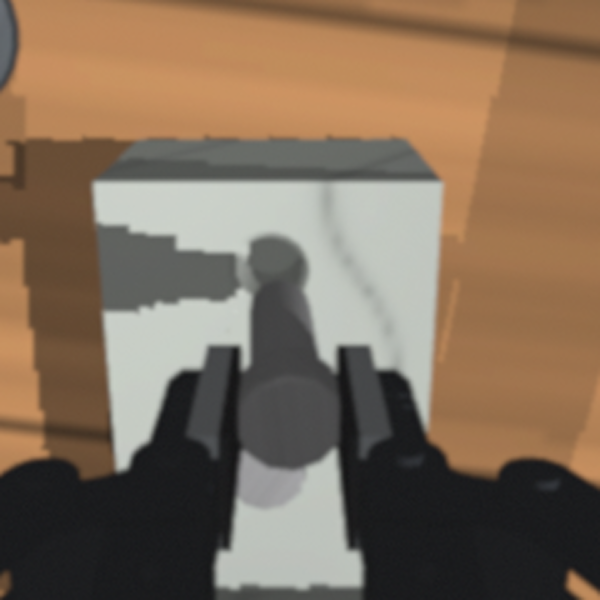

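The foot is at about (312,220) and the bore centre at (309,207.6), while the first pin's head shows below at about (308,290). Shifting about 3 mm in −y and lowering.

```bash
python3 -m jog '[[[-0.001,-0.003,0,0,0,0,255],[-0.001,-0.003,-0.01,0,0,0,255],[-0.001,-0.003,-0.02,0,0,0,255],[-0.001,-0.003,-0.026,0,0,0,255],[-0.001,-0.003,-0.031,0,0,0,255],[-0.001,-0.003,-0.031,0,0,0,255]]]'; python3 -m jog '[[[0,0,-0.005,0,0,0,255],[0,0,-0.01,0,0,0,255],[0,0,-0.013,0,0,0,255],[0,0,-0.014,0,0,0,255],[0,0,-0.014,0,0,0,255]]]'
```

```text
clock: 12.57
eef_pos: [0.5175, -0.0127, 0.0806]
tool_rot: [-0.061, 0.998, 0.0, -0.002]
ft_force: [0.3, -0.0, -1.9]
grip_width: 0.0193
clock: 12.98
eef_pos: [0.5187, -0.0129, 0.068]
tool_rot: [-0.061, 0.998, 0.0, -0.0]
ft_force: [-0.1, -0.4, -0.3]
grip_width: 0.0195
```

```bash
python3 -m jog '[[[0,0,-0.002,0,0,0,255],[0,0,-0.003,0,0,0,255],[0,0,-0.003,0,0,0,255]]]'; python3 -m jog '[[[0,0,0,0,0,0,0],[0,0,0,0,0,0,0],[0,0,0,0,0,0,0],[0,0,0,0,0,0,0],[0,0,0,0,0,0,0],[0,0,0,0,0,0,0],[0,0,0.04,0,0,0,0],[0,0,0.08,0,0,0,0],[0,0,0.12,0,0,0,0],[0,0,0.12,0,0,0,0]]]'
python3 - <<'E'
from h import *
o=bot.get_obs();e=o["eef_pos"];print(e)
im,m=snap("wrist","w10")
for P in([.5208,-.0117,.105],[.5664,-.0057,.105]):
    p=proj(m,[P])[0]
    u,v=p.astype(int); print(p)
    for vm in (0,):
        g=cv2.GaussianBlur(cv2.cvtColor(im,cv2.COLOR_BGR2GRAY),(3,3),0)[v-26:v+26,u-26:u+26]
        c=cv2.HoughCircles(cv2.resize(g,None,fx=4,fy=4),cv2.HOUGH_GRADIENT,1,60,param1=60,param2=15,minRadius=40,maxRadius=64);print(None if c is None else c[0][:3]/4+[u-26,v-26,0])
cv2.imwrite("pics/w10c.png",im[60:340,120:500])
E
```

```text
clock: 13.23
eef_pos: [0.5189, -0.0128, 0.0653]
tool_rot: [-0.061, 0.998, -0.0, -0.0]
ft_force: [0.1, -0.1, -0.9]
grip_width: 0.0191
clock: 14.07
eef_pos: [0.5239, -0.013, 0.194]
tool_rot: [-0.061, 0.998, -0.001, 0.008]
ft_force: [1.3, -0.5, 1.2]
grip_width: 0.0853
[ 0.52392732 -0.01298292  0.19401087]
[316.28247244 184.83430358]
[[316.375      175.125       10.42500019]
 [293.875      174.625       11.10000038]]
[316.63744965 232.60811051]
[[315.625      218.875       10.32499981]]
```

```bash
python3 -m jog '[[[-0.004,-0.147,0.056,0,0,0,0],[-0.004,-0.147,0.056,0,0,0,0],[-0.004,-0.147,0.056,0,0,0,0],[-0.004,-0.147,0.056,0,0,0,0],[-0.004,-0.147,0.056,0,0,0,0],[-0.004,-0.147,0.056,0,0,0,0],[-0.004,-0.147,0.056,0,0,0,0]]]' |grep eef
python3 - <<'E'
from h import *
o=bot.get_obs();e=o["eef_pos"];print(e)
im,m=snap("wrist","w11")
print(proj(m,[[.5208,-.0117,.105],[.5664,-.0057,.105],[.571,-.241,.01],[.571,-.241,.127],[.5036,-.2327,.183],[.895,-.13,.11]]).round(1).tolist())
E
```

```text
eef_pos: [0.5142, -0.1594, 0.2401]
[ 0.51424318 -0.15939518  0.24006136]
[[451.7, 199.7], [446.4, 239.2], [250.0, 193.5], [226.7, 227.4], [220.6, 177.1], [302.3, 438.7]]
```

View pics/w11.png

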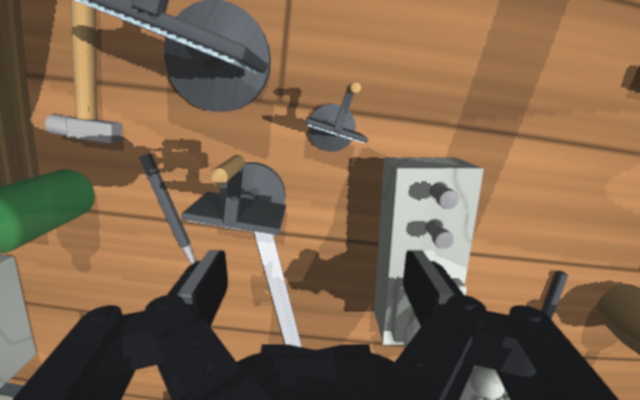

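The wrist view shows both pins seated, heads at about (449,198) and (442,235) at equal height. The peg top is at about (219,175) against a predicted (221,177), with the stand disc around (255,190). I take a second view from further right for triangulation.

```bash
python3 -m jog '[[[-0.02,-0.1,0.01,0,0,0,0],[-0.02,-0.1,0.01,0,0,0,0],[-0.02,-0.1,0.01,0,0,0,0],[-0.02,-0.1,0.01,0,0,0,0],[-0.02,-0.1,0.01,0,0,0,0],[-0.02,-0.1,0.01,0,0,0,0]]]' |grep eef
python3 - <<'E'
from h import *
im,m=snap("wrist","w12");print(bot.get_obs()["eef_pos"])
a,ma=load("w11");t,mt=snap("top","t12")
for k,mm in(("w12",m),("top",mt)):print(k,proj(mm,[[.571,-.241,.01],[.571,-.241,.127],[.5036,-.2327,.183]]).round(1).tolist())
A=cv2.resize(a[140:270,170:310],(420,390),interpolation=cv2.INTER_CUBIC)
p=proj(m,[[.56,-.24,.06]])[0].astype(int);print("crop org",p-[65,65])
B=cv2.resize(im[p[1]-65:p[1]+65,p[0]-63:p[0]+63],(378,390),interpolation=cv2.INTER_CUBIC)
cv2.imwrite("pics/v12.png",np.hstack([A,B]))
E
```

```text
eef_pos: [0.4949, -0.2581, 0.2506]
[ 0.49505299 -0.25792243  0.25074851]
w12 [[319.4, 212.0], [321.2, 250.4], [343.2, 210.5]]
top [[399.0, 195.0], [406.4, 187.5], [408.4, 208.3]]
crop org [256 152]
```

The picture limit is reached, so from here on I work numerically.

```bash
python3 - <<'E'
from h import *
for tag,(u0,u1,v0,v1) in(("w11",(204,292,154,240)),("w12",(290,392,180,270))):
    im,m=load(tag);h=cv2.cvtColor(im,cv2.COLOR_BGR2HSV)
    print(tag,"peg hsv",h[172,224],h[165,234],"table",h[150,200],h[180,300])
    print("cols from",u0,"step2; rows step2")
    for v in range(v0,v1,2):
        s=""
        for u in range(u0,u1,2):
            H,S,V=map(int,h[v,u])
            s+= "#" if V<45 else "+" if (V<95 and S<110) else "b" if (S<50 and V>150) else "g" if S<60 else "Y" if (H>=14 and S>90) else "."
        print(v,s)
E
```

```text
w11 peg hsv [ 18 115 217] [ 18 112 137] table [ 14 125 118] [ 14 131 179]
cols from 204 step2; rows step2
154 YYYYYYYYYYYYYYYYYYYYYYYYYYYYYYY.Y.YYYYYYYYYY
156 .YYYYYYYYYYYYYYYYYYYYYYYYYYYYYYYYYYYYYYYYYYY
158 YYYYYYYYYYYYYYYYYYYYYYYYYYYYYYYYYYYYYYYYYYYY
160 YYYYYYYYYYYYYYYYYYYYYYYYYYYYYYYYYYYYYYYYYYYY
162 ..YYYYYYYYYYYYYYYYYYY.......YYYYYYYYYYYYYYYY
164 Y.YYY.YYYYYYYYYYYYYYggggggg++..YYYYYYYYYYYYY
166 YYYYYYYYYYYYYYYYYYY.gggggggggg++.YYYYYYYYYYY
168 YYYYYYYYYYYYYYYYYY.+gggggggggggg+.YYYYYYYYYY
170 YYYYYYYYYYYYYYYYYY++gggggggggggggg+.YYYYYYYY
172 YYYYYYYYYYYYYYYYY+++ggggggggggggggg+YYYYYYYY
174 YYYYYYYYYYYYYYYY++++gggggggggggggggg+YYYYYYY
176 YYYYYYYYYYYYYY++++#+gggggggggggggggggg.YYYYY
178 YYYYYYYYYYYYY+++++++gggggggggggggggggg.YYYYY
180 YYYYYYYYYYYY++++++++gggggggggggggggggg+YYYYY
182 YYYYYYYYYYY.++++++++ggggggggggggggggggg.YYYY
184 YYYYYYYY.++++++++++gggggggggggggggggggg+YYYY
186 YYYYYYYY+gg+++++++++gggggggggggggggggggg.YYY
188 YYYYYYY.++++++++++++gggggggggggggggggggggYYY
190 YYYYYYY.+++++++++#+++++++ggggggggggggggggYYY
192 Y++++++++++++++++#++++++++gggggggggggggggYYY
194 ++++++++++
[... 3038 characters left out ...]
++++++++++++++++.YYYYY.YYYYY
246 ....ggggggggggggggggggg++++++++++++++++.YYYYYYYYYYY
248 YYYYYY....ggggggggggggggggggg+++++++++++YYYYYYYYYYY
250 YYYYYYYYYYYY...gbbbgggggggggggggggg+++++.YYYYYYYYYY
252 YYYYYYYYYYYYYYYgbbbbbbbbgggggggggggggggggYYYYYYYYYY
254 YYYYYYYYYYYYYYYgbbbbbbbbg.....gggggggggg.YYYYYYYYYY
256 YYYYYYYYYYYYYYY.bbbbbbbbbYYYYYYY...gggggYYYYYYYYYYY
258 YYYYYYYYYYYYYYYYbbbbbbbbbYYYYYYYYYYYY.YYYYYYYYYYYYY
260 YYYYYYYYYYYYYYYYbbbbbbbbbYYYYYYYYYYYYYYYYYYYYYYYYYY
262 YYYYYYYYYYYYYYYYbbbbbbbbb.YYYYYYYYYYYYYYYYYYYYYYYYY
264 YYYYYYYYYYYYYYYY.bbbbbbbb.YYYYYYYYYYYY.YYYYYYYYYYYY
266 YYYYYYYYYYYYYYYY.bbbbbbbbbYYYYYYYYYYYY.Y.YYYYYYYYYY
268 YYYYYYYYYYYYYYYY.bbbbbbbbbYYYYYYY.YYYY.YYYY..YYYYYY
```

```bash
cat > meas.py <<'E'
from h import *
from scipy.optimize import least_squares
i1,m1=load("w11");i2,m2=load("w12")
def ydark(im): 
    h=cv2.cvtColor(im,cv2.COLOR_BGR2HSV);return h[...,1]>85
# disc: w11 right edge rows 166-200, w12 left edge rows 188-204
P=[]
for im,m,rows,f in((i1,m1,range(166,201,2),"R"),(i2,m2,range(188,205,2),"L")):
    y=ydark(im)
    for v in rows:
        if f=="R":
            u=262
            while not y[v,u]:u+=1
            uu=u-.5
        else:
            u=312
            while not y[v,u]:u-=1
            uu=u+.5
        P.append((m,(uu,v),f))
for z in(.0,.008,.012):
    Q=np.array([plane(m,uv,z)[:2] for m,uv,f in P])
    r=least_squares(lambda a:np.hypot(*(Q-a[:2]).T)-.045,[.57,-.24]);print("disc z",z,r.x.round(4),"rms mm",(1000*np.sqrt(np.mean(r.fun**2))).round(2))
    r=least_squares(lambda a:np.hypot(*(Q-a[:2]).T)-a[2],[.57,-.24,.045]);print("   free",r.x.round(4))
# bar
L=[]
for n,im,m,(a,b,c,d) in(("w11",i1,m1,(240,340,236,335)),("w12",i2,m2,(290,420,256,300))):
    h=cv2.cvtColor(im,cv2.COLOR_BGR2HSV);k=np.zeros(h.shape[:2],np.uint8);k[c:d,a:b]=((h[c:d,a:b,1]<60)&(h[c:d,a:b,2]>140))
    nn,lab,st,_=cv2.connectedComponentsWithStats(k);j=1+np.argmax(st[1:,4]);cen=[]
    for v in range(c+6,d,3):
        us=np.where(lab[v]==j)[0]
        if len(us)>8: cen.append(plane(m,(us.mean(),v),.006)[:2])
    cen=np.array(cen);vx,vy,x,y=cv2.fitLine(cen.astype(np.float32),cv2.DIST_HUBER,0,.001,.001).ravel()
    if vx<0:vx,vy=-vx,-vy
    print(n,"bar angle",np.degrees(np.arctan2(vy,vx)).round(2),"y at x=.57",y+(.571-x)*vy/vx,len(cen),cen[0],cen[-1])
# peg top in w11
h=cv2.cvtColor(i1,cv2.COLOR_BGR2HSV)
print(h[166:190:2,206:244:2,2])
h=cv2.cvtColor(i2,cv2.COLOR_BGR2HSV);print(h[196:222:2,328:356:2,2])
E
python3 meas.py
```

```text
disc z 0.0 [ 0.5738 -0.2388] rms mm 0.37
   free [ 0.5736 -0.2388  0.0449]
disc z 0.008 [ 0.5713 -0.2385] rms mm 0.38
   free [ 0.5715 -0.2385  0.0451]
disc z 0.012 [ 0.5701 -0.2383] rms mm 0.41
   free [ 0.5704 -0.2383  0.0452]
w11 bar angle 17.87 y at x=.57 -0.23863932 31 [ 0.64344386 -0.21503846] [ 0.80013428 -0.16501223]
w12 bar angle 18.69 y at x=.57 -0.24067953 13 [ 0.65122441 -0.21352224] [ 0.7142518  -0.19331256]
[[108 156 177 175 173 157 119 103 111 123 132 137 138 136 137 136 131 127
  114]
 [172 180 179 168 152 149 166 174 149 139 140 138 137 137 137 134 128 114
   83]
 [190 189 180 160 175 196 215 222 221 184 141 137 138 136 135 131 112  84
   82]
 [188 188 182 176 193 210 218 221 222 217 169 137 136 134 131 108  63  54
   73]
 [184 184 179 186 204 216 218 219 216 217 196 140 134 128 100  57  46  45
   73]
 [182 182 179 197 212 216 217 214 213 214 206 143 126  93  52  46  46  44
   77]
 [183 183 185 203 214 214 212 209 210 214 205 136  90  48  45  45  46  45
   82]
 [187 186 186 192 207 206 204 205 207 211 175  93  49  46  45  46  46  47
   88]
 [172 172 172 169 162 146 1
[... 365 characters left out ...]
3  73  82  85  88  95 111 132 127 126 169 182 181]
 [ 89  76  75  81  84  88  93 107 127 133 114 150 180 182]
 [ 78  86  76  80  88 114 140 159 160 145 120 134 175 179]
 [ 76  88  76  89 141 180 203 220 223 204 141 121 166 176]
 [ 77  92  79 124 183 202 217 223 226 223 183 118 155 176]
 [ 79  92  90 156 198 215 221 223 221 220 205 127 146 179]
 [ 84  92  93 167 211 218 219 218 216 216 205 129 142 183]
 [ 89  93  89 164 214 216 215 213 214 216 183 116 136 181]
 [ 91  92  90 125 192 209 209 210 211 196 135 116 134 181]
 [ 92  91  90  91 121 160 182 186 173 127 114 114 143 185]
 [ 92  90  90  92  92  74  98 113 114 113 113 114 157 194]
 [ 93  91  91  92  88  81  94 103 109 111 112 112 171 196]]
```

```bash
python3 - <<'E'
from h import *
i1,m1=load("w11");i2,m2=load("w12");i3,m3=load("t12");mt=m3
c=[]
for im,(a,b,d,e),t in((i1,(206,232,164,186),188),(i2,(328,356,198,222),165)):
    h=cv2.cvtColor(im,cv2.COLOR_BGR2HSV)[d:e,a:b];k=((h[...,2]>t)&(h[...,1]>80)).astype(np.uint8)
    n,l,s,ce=cv2.connectedComponentsWithStats(k);ok=[j for j in range(1,n) if s[j,0]>0 and s[j,1]>0 and s[j,4]>40];print([(s[j].tolist(),(ce[j]+[a,d]).round(1)) for j in ok])
    j=max(ok,key=lambda j:s[j,4]);c.append(ce[j]+[a,d])
x,r=tri((m1,c[0]),(m2,c[1]));print("peg top",x.round(4),r)
for q,m in zip(c,(m1,m2)):print(plane(m,q,.183).round(4))
A=np.array([.5708,-.2384])
for P in(x[:2],plane(m2,c[1],.183)[:2]):
    d=A-P;print("r",np.hypot(*d),"normal deg",np.degrees(np.arctan2(d[1],d[0])))
# arm top strip w12, z=.131
h=cv2.cvtColor(i2,cv2.COLOR_BGR2GRAY).astype(int)
pts=[]
for v in range(228,245,2):
    row=h[v,314:342];us=np.where(row>(row.min()+row.max())/2)[0]+314;pts.append(plane(m2,(us.mean(),v),.131)[:2]);
pts=np.array(pts,np.float32);vx,vy,x0,y0=cv2.fitLine(pts,cv2.DIST_HUBER,0,.001,.001).ravel();print(pts[0],pts[-1],"arm deg",np.degrees(np.arctan2(vy,vx)),"y at x=.5708",y0+(.5708-x0)*vy/vx)
n=np.radians(57.4);print("final peg",A-.07*np.array([np.cos(n),np.sin(n)]))
E
```

```text
[([5, 5, 16, 13, 159], array([219. , 175.4]))]
[([6, 5, 16, 14, 172], array([341.6, 209.4]))]
peg top [ 0.5027 -0.2341  0.1828] [np.float64(0.2), np.float64(0.2)]
[ 0.5024 -0.234   0.183 ]
[ 0.5028 -0.2342  0.183 ]
r 0.06826603562375991 normal deg -3.611078039385868
r 0.06815795158021293 normal deg -3.574945319773468
[ 0.542546   -0.23622097] [ 0.5613195  -0.24024154] arm deg -9.005863 y at x=.5708 -0.24042371
final peg [ 0.53308605 -0.29737167]
```

```bash
python3 - <<'E'
from h import *
i1,m1=load("w11");mt=load("top0")[1];ms=load("scene0")[1]
print("big peg",tri((mt,(432,284)),(ms,(200,145))))
print("big mirror R corner", tri((mt,(457,254)),(ms,(183,190))), tri((mt,(405,243)),(ms,(229,183))))
for z in(.13,.19):print(z,plane(m1,(266,70),z).round(3),plane(m1,(217,55),.01).round(3))
i,m=load("w12");o=bot.get_obs();print(o["eef_pos"],o["tool_rot"],o["joint_pos"].round(2))
E
```

```text
big peg (array([ 0.30690929, -0.26791429,  0.25059768]), [np.float64(1.2), np.float64(1.2)])
big mirror R corner (array([ 0.3834317 , -0.35341825,  0.17283887]), [np.float64(5.0), np.float64(5.0)]) (array([ 0.41265466, -0.22256558,  0.17152492]), [np.float64(0.3), np.float64(0.3)])
0.13 [ 0.419 -0.212  0.13 ] [ 0.4   -0.292  0.01 ]
0.19 [ 0.424 -0.203  0.19 ] [ 0.4   -0.292  0.01 ]
[ 0.4951521  -0.25796486  0.25091429] [-6.23708748e-02  9.98052858e-01  4.63223577e-04 -3.89827299e-04] [-0.48  0.35  0.27  1.49  0.   -0.61]
```

```bash
python3 -m jog '[[[0.006,0.023,0,0,0,-7,0],[0.006,0.023,0,0,0,-12,0],[0.006,0.023,0,0,0,-12,0],[0.006,0.023,-0.04,0,0,-12,0],[0.006,0.023,-0.07,0,0,-12,0],[0.006,0.023,-0.07,0,0,-12,0],[0.006,0.023,-0.07,0,0,-12,0],[0.006,0.023,-0.07,0,0,-12,0]]]'
python3 - <<'E'
from h import *
im,m=snap("wrist","w13");o=bot.get_obs();print(o["eef_pos"]);p=proj(m,[[.5027,-.2341,.183]])[0];print(p)
u,v=p.round().astype(int);h=cv2.cvtColor(im,cv2.COLOR_BGR2HSV)
print(h[v-18:v+20:2,u-18:u+20:2,2])
k=((h[...,2]>185)&(h[...,1]>80)).astype(np.uint8);k[:v-22]=0;k[v+22:]=0;k[:,:u-22]=0;k[:,u+22:]=0
n,l,s,ce=cv2.connectedComponentsWithStats(k)
for j in range(1,n):
    if s[j,4]>60:print(s[j],ce[j],plane(m,ce[j],.183),tri((m,ce[j]),(load("w11")[1],(219,175.4)),(load("w12")[1],(341.6,209.4))))
E
```

```text
clock: 16.02
eef_pos: [0.5018, -0.237, 0.1831]
tool_rot: [0.043, 0.999, -0.0, 0.001]
ft_force: [-0.7, -1.3, 0.7]
grip_width: 0.0855
[ 0.5023991  -0.23738429  0.18375839]
[318.51547798 232.17332661]
[[111 113 112  96  88  91  96 101 114 131 144 152 152 139 126 127 128 128
  126]
 [110 111 111  96  88  92  97 102 114 131 144 152 151 142 125 128 128 128
  125]
 [109 111 110  95  88  92  95 101 113 131 144 153 152 143 124 127 130 128
  125]
 [ 98 100  98  89  89  92  96 102 114 130 144 153 153 134 121 127 129 127
  125]
 [ 70  70  68  77  88  93 105 120 151 157 161 160 154 130 115 124 125 125
  123]
 [ 69  69  68  76  90 121 166 197 222 229 228 216 170 124  87  87  90 107
  100]
 [ 69  68  67  79 117 178 208 219 229 233 234 224 186 109  69  67  67  69
   67]
 [ 68  68  66  95 170 194 187 170 171 173 170 146 132 107  73  67  68  67
   65]
 [ 68  67  64 116 187 173 132 135 136 135 133 129 128 118  80  66  66  71
   89]
 [ 67  67  64 103 141 140 134 136 136 133 129 127 127 123  85  65  64  73
   94]
 [ 60  61  60  89 121 130 134 135 133 130 128 126 127 121  77  62  61  61
   61]
 [ 60  60  60  74 119 132 134 133 129 127 125 125 126 108  62  61  61  62
   62]
 [ 61  61  61  62 103 128 132 130 126 125 125 125 118  82  56  61  61  61
   61]
 [ 60  61  61  61  64 101 124 124 124 123 121 116  96  59  56  60  60  61
   62]
 [ 60  61  61  60  60  80 103 104 108 107 101  96  92  60  56  61  61  62
   61]
 [ 60  60  61  61  60  80 106 100  97  96  98  99  94  61  56  61  60  61
   60]
 [ 60  61  61  60  60  79 111 110 101  99  99 100  95  62  59  61  61  60
   61]
 [ 60  61  61  61  62  79 114 115 109 111 112 112 105  67  60  61  61  62
   61]
 [ 55  58  60  61  61  79 113 116 114 114 115 116 110  72  61  61  61  61
   60]]
[309 223  17   8  63] [317.68253968 225.6984127 ] [ 0.49843002 -0.23425037  0.183     ] (array([ 0.50242782, -0.23433456,  0.17965805]), [np.float64(2.4), np.float64(1.1), np.float64(1.5)])
```

```bash
python3 -m jog '[[[-0.001,0.002,-0.03,0,0,0,0],[-0.001,0.002,-0.055,0,0,0,0],[-0.001,0.002,-0.063,0,0,0,0],[-0.001,0.002,-0.063,0,0,0,0],[-0.001,0.002,-0.063,0,0,0,255],[-0.001,0.002,-0.063,0,0,0,255],[-0.001,0.002,-0.063,0,0,0,255],[-0.001,0.002,-0.063,0,0,0,255],[-0.001,0.002,-0.063,0,0,0,255],[-0.001,0.002,-0.063,0,0,0,255]]]'; python3 -m jog '[[[0,0,0,0,0,0,255],[0,0,0,0,0,0,255],[0,0,0,0,0,0,255],[0,0,0,0,0,0,255]]]'
```

```text
clock: 16.9
eef_pos: [0.5002, -0.2351, 0.119]
tool_rot: [0.044, 0.999, -0.0, 0.0]
ft_force: [-4.3, -0.3, 13.4]
grip_width: 0.0126
clock: 17.23
eef_pos: [0.5002, -0.2352, 0.1191]
tool_rot: [0.044, 0.999, -0.0, 0.001]
ft_force: [0.0, 0.0, 5.3]
grip_width: 0.0122
```

The peg is held (12.2 mm reading, and the gripper reads about 2.5 mm low on the pins too). Turning along the arc about axis (0.5715, −0.2387), 36° first.

```bash
python3 -m jog '[[[0,-0.0037,0,0,0,3,255],[0,-0.0075,0,0,0,6,255],[0.0008,-0.0149,0,0,0,12,255],[0.0024,-0.0222,0,0,0,18,255],[0.0047,-0.0293,0,0,0,24,255],[0.0078,-0.0361,0,0,0,30,255],[0.0116,-0.0426,0,0,0,36,255],[0.0116,-0.0426,0,0,0,36,255],[0.0116,-0.0426,0,0,0,36,255]]]'
python3 - <<'E'
from h import *
o=bot.get_obs();e=o["eef_pos"];A=np.array([.5715,-.2387]);d=A-e[:2];print(np.hypot(*d),np.degrees(np.arctan2(d[1],d[0])),R.from_quat(o["tool_rot"]).as_matrix()[:,1].round(3),o["ft_force"],o["ft_torque"])
E
```

```text
clock: 17.98
eef_pos: [0.5115, -0.2784, 0.1192]
tool_rot: [-0.267, 0.964, -0.001, 0.0]
ft_force: [-2.2, -1.4, 6.5]
grip_width: 0.0124
0.07195908045412214 33.497155802815044 [-0.514  0.858 -0.001] [-2.21339491 -1.40346301  6.45935714] [-0.12408357  0.4505991  -0.02094405]
```

```bash
python3 -m jog '[[[0.0022,-0.003,0,0,0,3,255],[0.0044,-0.006,0,0,0,6,255],[0.0094,-0.0116,0,0,0,12,255],[0.015,-0.0165,0,0,0,18,255],[0.0185,-0.0191,0,0,0,21.5,255],[0.0221,-0.0216,0,0,0,25,255],[0.0221,-0.0216,0,0,0,25,255],[0.0221,-0.0216,0,0,0,25,255]]]'
python3 - <<'E'
from h import *
o=bot.get_obs();e=o["eef_pos"];A=np.array([.5715,-.2387]);d=A-e[:2];print(e,np.hypot(*d),np.degrees(np.arctan2(d[1],d[0])),R.from_quat(o["tool_rot"]).as_matrix()[:,1].round(3),o["ft_force"],o["ft_torque"])
im,m=snap("wrist","w14");t,mt=snap("top","t14");s,ms=snap("scene","s14")
A=np.array([.5715,-.2387]);n=np.array([np.cos(np.radians(57.4)),np.sin(np.radians(57.4))]);p=np.array([-n[1],n[0]])
pts=[[*(A+k*.049*p),z] for z in(.127,.054) for k in(1,-1)]+[[*(A-.07*n),.183],[*A,.088]]
for k,mm in(("wrist",m),("top",mt),("scene",ms)):print(k,proj(mm,pts).round(1).tolist())
print("scene rows (V)")
g=cv2.cvtColor(s,cv2.COLOR_BGR2HSV)
for v in range(218,282,2):
    print(v,"".join("#" if V<40 else "+" if V<75 else "o" if (S<75 and V<130) else "b" if S<75 else "." for H,S,V in g[v,216:280:1].astype(int)))
E
```

```text
clock: 18.65
eef_pos: [0.5336, -0.3004, 0.1192]
tool_rot: [-0.469, 0.883, -0.001, -0.0]
ft_force: [-2.3, -2.8, 6.0]
grip_width: 0.0126
[ 0.53356938 -0.30041443  0.11917583] 0.07243895405128403 58.42448920167165 [-0.829  0.56  -0.002] [-2.33182243 -2.80652803  6.04417377] [-0.36790193  0.43605934 -0.03885817]
wrist [[394.7, 334.7], [245.8, 337.7], [374.5, 274.5], [263.4, 277.0], [318.8, 299.7], [319.4, 299.8]]
top [[396.7, 202.0], [414.3, 172.9], [392.5, 206.0], [409.1, 178.5], [432.2, 196.9], [403.0, 190.0]]
scene [[247.1, 219.2], [237.1, 245.5], [250.6, 238.0], [241.2, 264.3], [213.1, 214.3], [244.3, 242.2]]
scene rows (V)
218 .#ooooooooooooob........................ooooooooooooooooooooo+o.
220 o++oooooooooooooo...........oo..........+oooooooooooooooooooo+..
222 o.#+oooooooooooooo.........ooob.........+oooooooooooo+o.........
224 oo++ooooooooooooooo.......ooobbb.........oo...ooo+++++oooooob...
226 oo.++++++++ooooooooo.....oooobbb............oooooo++++oooooooo..
228 o..o++++oooooooooooo.....ooobbbbo..........oooo+++++++++++oooob.
230 ...oooooooooooooooooooooooobbbbbo.........b+++++++
[... 1039 characters left out ...]
..........
262 ................o+++++++obo+++++oooooooooooooooo................
264 ................+++++++++++++ooooooooooooooooooo................
266 ................++++++++++ooooooooooooooooooooo+................
268 .................+++++ooooooooooooooooooooooo++.................
270 ..................+++oooooooooooooooooooooo++o..................
272 ...................++oooooooooooooooooo+++bbbbbb................
274 .....................+++++ooooooo++++++bbbbbbbbbbb..............
276 .......................+++++++++++++...bbbbbbbbbbbbb............
278 .......................................++bbbbbbbbbbbbb..........
280 ..............++...........................bbbbbbbbbbbbb........
```

Forces are small. I check the mirror angle independently from its glass edges in the scene view, by casting the edges onto their heights.

```bash
python3 - <<'E'
from h import *
s,ms=load("s14");g=cv2.cvtColor(s,cv2.COLOR_BGR2GRAY).astype(float)
for v in(226,234,242,250,258):print(v,g[v,230:256].astype(int))
def sub(v,u,step):  # glass->frame edge at mid level
    ref=g[v,u];w=[g[v,u+step*k] for k in range(14)];lo=min(w[:9]);th=(ref+lo)/2
    k=next(i for i in range(14) if w[i]<th);return u+step*(k-1+(w[k-1]-th)/(w[k-1]-w[k]))
top=[(sub(v,u,-1),v) for v,u in zip(range(226,246),np.linspace(247,240,20).round().astype(int))]
bot_=[(sub(v,u,1),v) for v,u in zip(range(248,261),np.linspace(243,241,13).round().astype(int))]
for n,pt,zs in(("top",top,(.120,.122,.124)),("bot",bot_,(.052,.054,.056))):
    print(n,[round(p[0],1) for p in pt])
    for z in zs:
        q=np.array([plane(ms,p,z)[:2] for p in pt],np.float32);vx,vy,x,y=cv2.fitLine(q,cv2.DIST_HUBER,0,.0005,.0005).ravel()
        if vx<0:vx,vy=-vx,-vy
        nrm=np.array([-vy,vx]);A=np.array([.5715,-.2387])
        print(z,"edge deg",np.degrees(np.arctan2(vy,vx)).round(2),"normal",(np.degrees(np.arctan2(vy,vx))+90).round(2),"axis offset mm",(1000*nrm@(np.array([x,y])-A)).round(1))
E
```

```text
226 [101 100 102 104  95 106 131 136 135 119  90  90 101 100  85 154 164 139
 131 129 125 125 121 120 123 123]
234 [ 45  46  41  45  45  44  42  36  51  89  99  94 152 159 143 147 148 150
 142 106  81  83  78  78  77  78]
242 [128 126 125 128 116 103 105  97 118 162 162 145 146 147 146 147 145 148
 147 150 149 148 146 144 147 145]
250 [123 120 124 131 108  39  44  56 108 146 149 147 148 146 148 152 123  92
 121 138 136 135 135 147 151 150]
258 [146 149 151 131  80  54  49  47  48  72 126 153 152 137  84  43  50  50
  53  59  71  88  92  91  93  89]
top [np.float64(244.4), np.float64(243.3), np.float64(243.2), np.float64(242.4), np.float64(242.4), np.float64(242.4), np.float64(241.4), np.float64(241.3), np.float64(239.0), np.float64(240.2), np.float64(240.2), np.float64(239.4), np.float64(239.3), np.float64(239.5), np.float64(238.5), np.float64(238.3), np.float64(238.1), np.float64(237.8), np.float64(237.3), np.float64(236.5)]
0.12 edge deg -32.36 normal 57.64 axis offset mm -4.5
0.122 edge deg -32.36 normal 57.64 axis offset mm -3.6
0.124 edge deg -32.36 normal 57.64 axis offset mm -2.8
bot [np.float64(243.5), np.float64(246.4), np.float64(246.1), np.float64(246.1), np.float64(245.6), np.float64(245.4), np.float64(245.0), np.float64(244.9), np.float64(244.3), np.float64(243.9), np.float64(243.7), np.float64(243.7), np.float64(242.9)]
0.052 edge deg -30.36 normal 59.64 axis offset mm -0.9
0.054 edge deg -30.36 normal 59.64 axis offset mm -0.2
0.056 edge deg -30.36 normal 59.64 axis offset mm 0.5
```

Edge normals are 57.6° and 59.6°, and the peg position gives 57.7–58.3°. The refined target is about 57.6°. All agree within about 1°. A short hold, a numeric check of the pins and stillness, then hand in.

```bash
python3 -m jog '[[[0,0,0,0,0,0,255],[0,0,0,0,0,0,255],[0,0,0,0,0,0,255],[0,0,0,0,0,0,255],[0,0,0,0,0,0,255],[0,0,0,0,0,0,255]]]'
python3 - <<'E'
from h import *
o=bot.get_obs();print(np.abs(o["joint_vel"]).max(),o["eef_pos"])
s,ms=snap("scene","s15");m11=load("w11")[1]
# heads: tri from w11 and scene by hough near prediction
im=load("w11")[0]
def hd(im,p,r0,r1):
    u,v=p.round().astype(int);g=cv2.cvtColor(im,cv2.COLOR_BGR2GRAY)[v-16:v+16,u-16:u+16]
    c=cv2.HoughCircles(cv2.resize(g,None,fx=6,fy=6,interpolation=cv2.INTER_CUBIC),cv2.HOUGH_GRADIENT,1,30,param1=60,param2=12,minRadius=r0*6,maxRadius=r1*6)
    return None if c is None else c[0][0]/6+[u-16,v-16,0]
for P in([.5208,-.0117,.105],[.5664,-.0057,.105]):
    a=hd(im,proj(m11,[P])[0],8,13);b=hd(s,proj(ms,[P])[0],4,7);print(a,b,proj(m11,[P])[0],proj(ms,[P])[0])
    if a is not None and b is not None:print(tri((m11,a[:2]),(ms,b[:2])))
E
```

```text
clock: 19.3
eef_pos: [0.5334, -0.3004, 0.1192]
tool_rot: [-0.469, 0.883, -0.001, -0.0]
ft_force: [-2.3, -2.8, 5.0]
grip_width: 0.0125
0.001712922563385284 [ 0.53344865 -0.30035498  0.11916721]
[451.41666698 201.58333397  11.15000057] [323.08333397 208.08333397   6.9000001 ] [451.6681705  199.71635112] [313.75091696 201.73655238]
(array([0.53096286, 0.00843721, 0.07663589]), [np.float64(4.7), np.float64(4.7)])
[447.41666603 243.58333397  12.33333302] [323.08333397 208.08333302   6.9000001 ] [446.41127349 239.24998237] [322.20627757 210.74502109]
(array([ 0.56781296, -0.00542374,  0.11409214]), [np.float64(2.4), np.float64(2.4)])
```

The Hough match is unreliable, since both heads paired with the same scene circle. I read the pixels directly.

```bash
python3 - <<'E'
from h import *
s,ms=load("s15");w,m=load("w11")
g=cv2.cvtColor(s,cv2.COLOR_BGR2GRAY);print("scene u300.. v192..");print("\n".join(f"{v} "+" ".join(f"{x:3d}" for x in g[v,302:336]) for v in range(192,228,1)))
g=cv2.cvtColor(w,cv2.COLOR_BGR2GRAY);print("w11 u426..");print("\n".join(f"{v} "+" ".join(f"{x:3d}" for x in g[v,426:466:2]) for v in range(184,254,2)))
E
```

```text
scene u300.. v192..
192 126 127 125 125 125 124 123 125 124 123 126 125 126 128 129 129 127 126 128 126 125 124 124 123 142 140 136 136 133 133 137 174 201 228
193 124 125 122 122 124 123 121 124 126 126 128 130 128 128 127 126 126 124 124 125 122 122 120 113 135 135 135 136 136 126 134 165 148 150
194 122 123 124 123 124 128 126 129 129 129 126 126 125 125 127 126 124 123 121 121 119 118 116 113 136 134 134 135 138 112 122 226 241 182
195 124 124 125 128 129 130 128 127 127 126 126 126 127 127 125 120 119 117 119 118 119 117 117 114 136 139 136 139 142 111 110 232 176 168
196 127 128 130 126 127 126 126 127 128 128 127 124 122 119 118 117 119 117 119 115 116 117 117 118 117 139 141 137 140 100 104 205 159 164
197 129 128 126 127 126 127 129 124 122 122 120 118 118 118 119 117 117 116 117 117 120 121 120 121 115 135 134 133 129 104  96 178 153 158
198 127 127 126 127 125 124 122 118 118 118 119 119 118 118 119 116 118 119 121 122 122 120 118 116 111 130 128 123 127 125  97 212 149 147
199 127 124 123 121 119 120 117 117 119 116 115 116 117 118 119 123 121 120 118 117 114 111 111 109 
[... 6210 characters left out ...]
 176 201 204 205 203 201 193
238 202 203 190 105  67 115 157 164 165 167 167 167 166 174 200 204 205 203 202 197
240 202 202 197 129  78 139 161 162 164 164 164 164 166 174 198 204 205 203 203 201
242 201 202 201 178 110 143 161 162 163 162 161 164 167 176 200 204 205 204 203 203
244 202 201 201 199 162 140 159 161 162 160 162 165 168 188 203 203 204 204 203 203
246 201 200 201 201 195 165 155 163 169 161 164 169 185 200 204 203 204 204 204 204
248 201 201 201 201 201 196 182 181 182 180 185 192 201 203 202 203 203 203 203 203
250 213 213 218 216 202 200 199 199 199 200 201 202 203 203 203 203 203 202 203 204
252 226 227 227 224 217 203 199 200 202 202 202 202 202 203 203 202 203 203 202 204
```

In w11 the heads are at (449,199.5) and (444.5,240), against (451.7,199.7) and (446.4,239.2) predicted for seated. In the scene view they are at (312.4,202.7) and (321,212), against (313.8,201.7) and (322.2,210.7). Both show the same small calibration offset at seated height. The arm is still, so I hand in.

```bash
python3 -c "
from workcell import bot
print(bot.job_done())"
```

```text
the job is handed in; nothing more can be done
None
```

Both pins are down in their bores and released. The mirror was then turned about 61° by its peg and is still held there, handed in at about 19.4 s of the 69 s; no verdict came back.

- **Pins:** by the measured tool height, the feet were 0.2 mm and 0.7 mm above the bore bottoms when let go. Both heads sit within about 3 px of their seated positions, in two views.
- **Mirror angle:** my target for the mirror's front normal was about 57.6° from the world x axis.

| Check | Normal |
|---|---|
| Peg position | 57.7–58.3° |
| Upper glass edge | 57.6° |
| Lower glass edge | 59.6° |

- **Stillness and force:** the arm stood still (under 0.002 rad/s), with a steady wrist force of about 6 N.

**What failed or disagreed:**
- **First grasp missed.** The fingertips sat about 27 mm farther back than the stated tip extent, so I went by the seen offset after that.
- **Mirror rest angle was uncertain.** It read −3.6° from the peg but −9° from a short stretch of the arm. I set the final angle from the peg and turning axis instead.
- **One pin-head check failed.** An automatic circle match gave nonsense, so I read the pixels directly.
- **Not checked afterwards:** I had used all 12 picture views, so the final mirror position was only measured in numbers. I did not re-check the bust, the camera or the other tools; no reading suggested contact with them.

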